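Turn the tip rack at the microscope bench

ROBOT

A 6-joint arm with a two-finger parallel gripper is mounted at the origin on the work surface. World frame = base frame: x ahead of the robot, y to its left, z up, the work surface at z = 0. Lengths are in mm, angles in rad, forces in N, time in s.
With the tool pointing down it reaches from about 275 to 1000 mm from the base axis. Payload 8.4 kg.
Tool frame: the origin (TCP) lies midway between the tips of the shut fingers; the grasp point (between the pads) lies 19 mm behind it; z points along the fingers, x is the direction in which the jaws open and shut, and the axes are right-handed (so a half turn about z gives the same grasp; the last joint's range is limited). The gripper opens to 85 mm and grips with 20 to 120 N. Pads are 22 mm wide; open, the fingers measure 114 mm over their backs; the gripper's body (76 mm by 85 mm) begins 54 mm behind the grasp point. The pads swing forward as they close: fully open they stand 13 mm farther back than shut.
Start: joints at [-1.162, 0.353, 1.633, -0, 1.155, -0.002], TCP at [249.588, -573.004, 231.281] pointing down, gripper open.
Joint ranges: [-2.63, 2.63], [-0.92, 2.1], [0.06, 2.66], [-1.3, 4.44], [0, 2.69], [-3.02, 3.02]. Speed limits (rad/s): [2.22, 2.22, 2.79, 3.14, 3.14, 3.14].

INTERFACE

Orientations are given as [roll, pitch, yaw] about the fixed x, y, z axes, in that order (R = Rz(yaw) Ry(pitch) Rx(roll)).
In Python, from rig import sense, grab_frame, camera_model, job gives the robot as it stands.
- The arm moves only by the tool arm_command, never from a script. Its argument "plan" is a list of rows, each an object with "translation": the shift along the tool's x, y, z in cm, a list of three; "twist": the turn about the tool's z in rad; "gripper": the opening, from 0 (shut) to 1 (fully open). A call has exactly 5 rows; each row is the pose to reach, as a shift and turn from the pose measured when the call began, along the tool's axes at that moment; what a row does not reach only later rows make up. A row lasts 1/12 s, in which the tool goes at most 41.7 mm and 7.16 degrees, less where a joint would pass 70% of its speed; a pose out of reach is approached as far as the arm can. A call with a gripper value outside its range is refused whole. The fingers move at their own pace and stop on an object; "squeeze" is the grip in N (left out, the last holds). Time passes only in rows, so rows that repeat a pose let the fingers close, or fill a call up. It gives the time, the measured TCP pose, the force and the opening at its end, in the units of the state.
- sense(): the state, without advancing time (a new reading comes with each control period).
- grab_frame(name): name is "scene" or "top" or "wrist"; returns the picture (480x640x3 uint8, blue, green, red); there is no depth.
- camera_model(name): a dict with "fx", "fy", "cx", "cy" (pixels), "dist_coeffs" ([k1, k2, p1, p2, k3] as OpenCV has them; the pictures are not rectified), "pose" (4x4, takes a point from camera to world coordinates). Camera axes: x right, y down, z forward; pixel columns grow to the right and rows downward; lengths in mm; the calibration is good to about 2 mm. A picture is of the moment at which its call begins: read the wrist's pose just before it. camera_model takes no time and is no camera call; for the wrist camera it gives the pose at the moment of the call.
- job.sign_off(): hands the job in, once; it reports no verdict.
The state is a dict: "clock": time; "qpos": joint angles; "qvel": joint speeds; "joint_efforts": joint torques, N m; "eef_pos": TCP position; "tcp_rot": TCP orientation; "contact_force": force on the tool from outside, world axes, zero at the start; "wrist_torque": the same for the moment, N m; "opening": opening from 0.0 (shut) to 1.0 (fully open).
Only numpy, scipy, OpenCV 4.12 (cv2) and the standard library are available. Lean on these libraries where they do the work, as an engineer would, in place of code of your own. Each camera call takes 0.05 s, during which the arm holds its last target.

TASK

On the metal plate, first slide the steel beaker sideways from its ring mark to the free ring mark, without lifting it. Then, with no lifting, turn the white tip rack a quarter turn into the cleared room (anticlockwise seen from above): push its far corner round while the corner post in the notch of the dark back stop stays in that notch, until the rack's short side is square against the stop. The rack must never touch the beaker; leave the other things on the bench where they are.

Things in the scene. Friction and masses are not known exactly. Their poses are not given: they have to be found in the camera images.
- station: Fixed metal plate flat on the bench, 245 (its x) x 450 (its y), top at z = 5; may be yawed. Origin on the bench top straight below the notch's centre; x points away from the robot to the back stop, y left along the stop. The plate spans x -205 to 40, y -275 to 175. All mm.
- stop_face (a point): Middle of the straight stop's front face at its top edge (station x = 10.5, y = 0, 25 above the plate). The dark steel stop bar runs along the station's y from -124 to 124 and is broken in the middle by the notch, whose lips come forward to about x = 1 between 10 and 15 either side. Axes as the station's. All mm.
- notch (a point): Centre of the half-round notch (radius 10.5 mm, open towards -x of the station) in the middle of the stop, at the plate's top. Axes as the station's. The rack is to finish with its short side along the stop, on the -y side of this point.
- near_mark (a point): Centre of the printed ring (72 mm outside diameter) on which the beaker stands at the start, within 10 mm; at station x = -60, y = -100 mm, on the plate's top.
- far_mark (a point): Centre of the free ring, same print, further from the notch: station x = -60, y = -225 mm, on the plate's top. The beaker is to be slid here.
- beaker_center (a point): Open round steel beaker, 58 mm outside diameter with straight sides, 70 mm high, wall 3 mm, about 0.25 kg; the point is on its axis, half-way up (35 mm above its foot); z is up. It may be gripped across its outside or pushed.
- rack_center (a point): White tip rack, loose, 0.2 to 0.4 kg: 92 (its x) x 128 (its y) over four round corner posts (16 diameter, 55 high, centres at x +-38, y +-56); flat walls between them, 45 high, at x +-36, y +-54; tips reach 59 high. Point: its centre, 27.5 above its foot. Starts with its axes the station's turned 0 to 0.15 rad anticlockwise; when done, a quarter turn. All mm.
- rack_post (a point): Foot centre of the rack's corner post that sits in the notch, with 2.5 mm of play (38, -56 mm from the rack's centre, in the rack's axes). At the start the rack lies on the station's +y side of it, long side along the stop; at the end on the -y side, short side along the stop.
- dishes: Bystander, not to be moved: stack of three clear dishes, 58 across, 25 high, on the plate near its robot-side left corner (mm); origin at the centre of its underside.
- low_jar: Bystander, not to be moved: squat jar, 54 across, 50 high, on the plate near its robot-side right part (mm); origin at the centre of its underside.
- tube_block: Bystander, not to be moved: grey tube block 50 x 120, 51 high, on the bench beyond the stop (mm); origin at the centre of its underside.
- amber_bottle: Bystander, not to be moved: amber bottle, 60 across, 120 high, on the bench beyond the stop's left end (mm); origin at the centre of its underside.
- slide_case: Bystander, not to be moved: flat wooden case 150 x 60 x 30, on the bench to the left of the plate (mm); origin at the centre of its underside.
- wash_bottle: Bystander, not to be moved: white bottle, 60 across, 150 high, on the bench to the right of the plate (mm); origin at the centre of its underside.
Not all that is in view belongs to the job. What is shaped like the part that bears beaker_center but blue is not meant.

How it is judged (in metres and radians):
On the way, in this order (a step that is already met when the one before it is completed fails the run):
1. the beaker stands on the free ring mark, within 15 mm of its centre (horizontal distance between beaker_center and far_mark below 0.015 m and angle between beaker_center's own z axis and vertical below 0.06 rad and height (world z) of beaker_center below 0.044 m), for 0.2 s.
2. the rack has made its quarter turn, its post in the notch and its short side square against the stop (horizontal distance between rack_post and notch below 0.006 m and angle between the x axis of rack_center and the y axis of station, either way round below 0.06 rad and y of rack_center in the frame of station below -0.03 m and angle between rack_center's own z axis and vertical below 0.06 rad and height (world z) of rack_center below 0.036 m), for 0.2 s.
At the end, for the whole second after the job is handed in: The beaker stands upright on the far ring mark, within 15 mm of its centre; the rack stands flat on the -y side of the notch, its post within 6 mm of the notch's centre and its short side parallel to the stop within 0.06 rad; both at rest (all of step 1 and all of step 2 and linear speed of each of rack, beaker below 0.01 m/s); the robot touches nothing.
It fails at once if the beaker is lifted more than 10 mm or tipped more than 0.35 rad (height (world z) of beaker_center above 0.05 m or angle between beaker_center's own z axis and vertical above 0.35 rad).
It fails at once if the rack is lifted more than 10 mm (height (world z) of rack_center above 0.0425 m).
It fails at once if the rack's post leaves the notch by more than 20 mm (horizontal distance between rack_post and notch above 0.02 m).
It fails at once if the rack touches the beaker (contact force between rack and beaker above 0.3 N).
It fails at once if a bystander is moved more than 20 mm (distance of any of dishes, low_jar, tube_block, amber_bottle, slide_case, wash_bottle from where it was at the start of the episode above 0.02 m).
It also fails if it takes over 61 s, if anything falls off the work surface, if the arm or the gripper's body presses on something with over 40 N, if the wrist force passes 120 N, or if a joint passes its speed limit or range.

## Working session

There is one attempt and no reset: what is moved stays moved. The work goes in short steps, Python scripts to look and compute and a tool call to move; the robot and the scene stay as the last step left them, time stands still between calls to the robot, and variables do not carry over. Pictures are saved under pics/ and viewed, and the job is handed in when it is done.

Besides the shell and the picture viewer there is one more tool, called after ">>>" as name(argument=value, ...), one argument or row to a line, values as JSON. arm_command: Moves the arm, as the interface text tells. Its arguments: {"type":"object","properties":{"plan":{"type":"array","items":{"type":"object","properties":{"translation":{"type":"array","items":{"type":"number"}},"twist":{"type":"number"},"gripper":{"type":"number"}}}},"squeeze":{"type":"number"}},"required":["plan"]}

```bash
mkdir -p pics; python3 - <<'E'
from rig import sense, grab_frame, camera_model
import cv2
print(sense())
for n in ["scene","top"]:
    cv2.imwrite(f"pics/{n}0.png",grab_frame(n)); print(n,camera_model(n))
E
```

```text
{'clock': 0.0, 'qpos': array([-1.16239059e+00,  3.53671490e-01,  1.63418874e+00, -1.37744401e-05,
        1.15521781e+00, -2.39157300e-03]), 'qvel': array([ 7.27435971e-04, -3.86775168e-06, -2.68842127e-04,  9.19833311e-04,
       -4.18160832e-04, -5.07519108e-04]), 'joint_efforts': array([-1.98377275e-03, -6.05259490e+01, -3.42066872e+01, -1.40672687e-04,
        9.44063271e-03,  1.47457274e-05]), 'eef_pos': array([ 249.38357295, -572.52743398,  230.52375673]), 'tcp_rot': array([ 3.14158361e+00,  1.48541188e-03, -1.15999345e+00]), 'contact_force': array([-0.81185784,  0.24266309,  0.25437138]), 'wrist_torque': array([ 0.00971066,  0.00391362, -0.04854176]), 'opening': 0.9993251051544356}
scene {'fx': 517.4080424672707, 'fy': 517.4080424672707, 'cx': 313.63162840597425, 'cy': 234.91768800300343, 'dist_coeffs': array([-0.0760601,  0.       ,  0.       ,  0.       ,  0.       ]), 'pose': array([[ 7.53501784e-01,  4.57299106e-01, -4.72347954e-01,
         1.20088097e+03],
       [ 6.57288651e-01, -5.08276360e-01,  5.56441166e-01,
        -6.80457603e+02],
       [ 1.43767488e-02, -7.29748361e-01, -6.83564656e-01,
         9.08953742e+02],
       [ 0.00000000e+00,  0.00000000e+00,  0.00000000e+00,
         1.00000000e+00]])}
top {'fx': 434.9765846361046, 'fy': 434.9765846361046, 'cx': 309.2250136311956, 'cy': 234.7548131991524, 'dist_coeffs': array([-0.01109643,  0.        ,  0.        ,  0.        ,  0.        ]), 'pose': array([[-1.78298716e-02, -9.99421322e-01,  2.89675059e-02,
         5.90555166e+02],
       [-9.99641279e-01,  1.83979329e-02,  1.94635604e-02,
        -7.42888088e+00],
       [-1.99852395e-02, -2.86100819e-02, -9.99390841e-01,
         1.09520295e+03],
       [ 0.00000000e+00,  0.00000000e+00,  0.00000000e+00,
         1.00000000e+00]])}
```

View pics/top0.png

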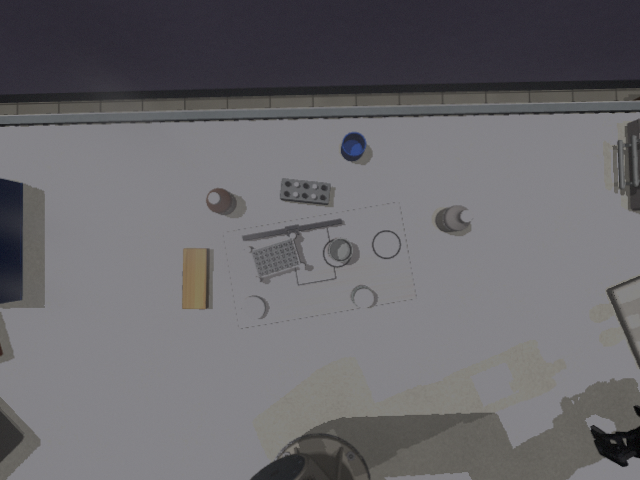

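View pics/scene0.png

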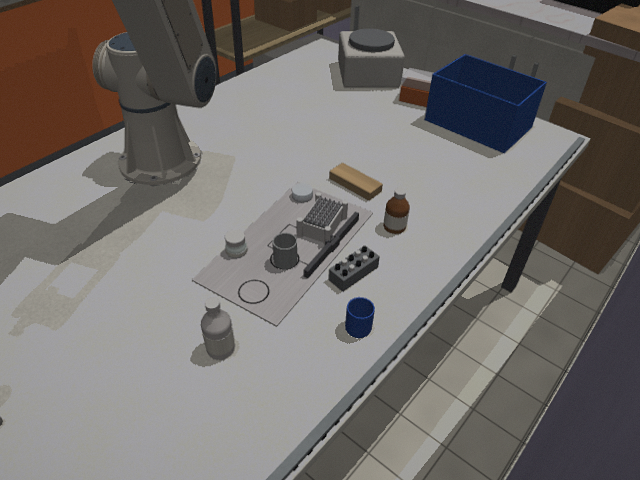

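Top view: plate (225–415, 203–327), beaker at about (338,251) on the near ring, free ring at (386,244), and the rack around (276,257). The blue beaker at (353,147) is the decoy.

```bash
python3 - <<'E'
import cv2
a=cv2.imread("pics/top0.png")
c=a[190:340,215:425]; c=cv2.convertScaleAbs(c,alpha=1.5)
cv2.imwrite("pics/topc.png",cv2.resize(c[:,:],None,fx=3.8,fy=3.8,interpolation=cv2.INTER_CUBIC))
a=cv2.imread("pics/scene0.png")
c=a[170:330,185:385];c=cv2.convertScaleAbs(c,alpha=1.3)
cv2.imwrite("pics/scc.png",cv2.resize(c,None,fx=3.75,fy=3.75,interpolation=cv2.INTER_CUBIC))
E
```

```text
(no output)
```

View pics/topc.png

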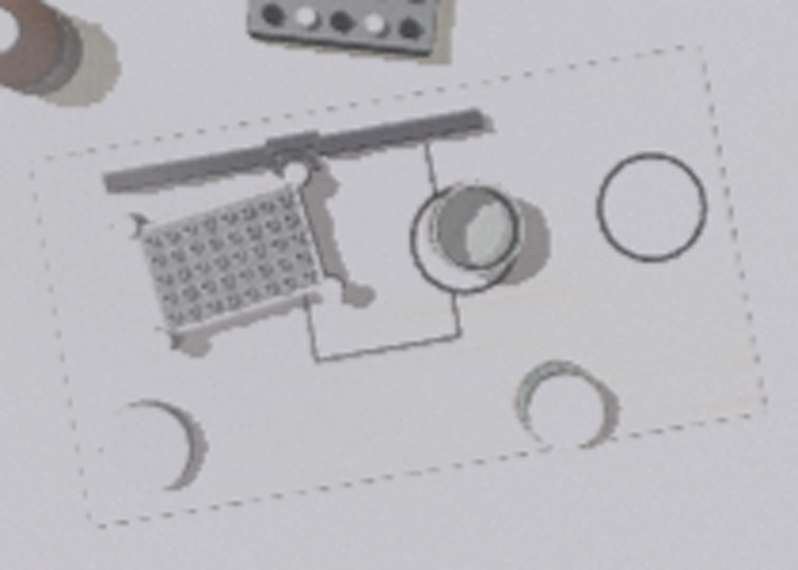

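View pics/scc.png

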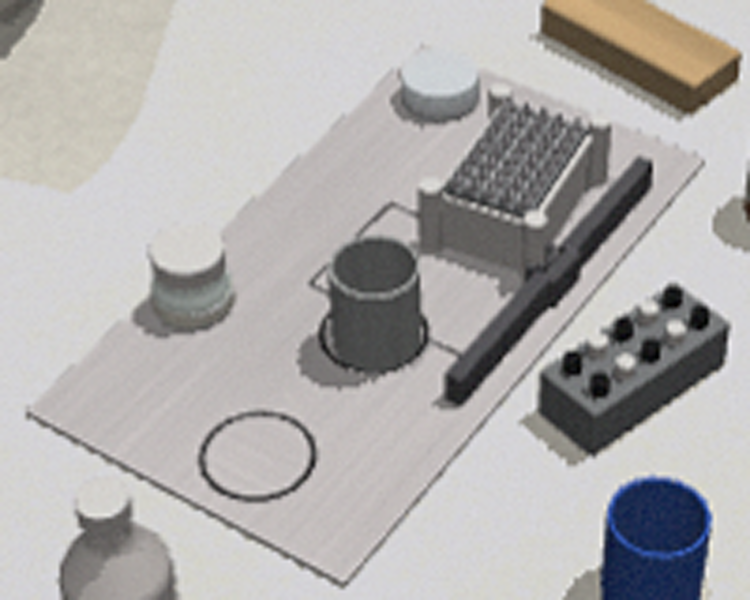

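```bash
cat > h.py <<'E'
import numpy as np, cv2
from scipy.optimize import least_squares
from rig import camera_model
def ray(n,px,M=None):
    m=M or camera_model(n)
    K=np.array([[m['fx'],0,m['cx']],[0,m['fy'],m['cy']],[0,0,1]])
    u=cv2.undistortPoints(np.array([[px]],float),K,np.array(m['dist_coeffs'])).ravel()
    P=m['pose']; return P[:3,3],P[:3,:3]@np.array([u[0],u[1],1])
def onz(n,px,z,M=None):
    o,d=ray(n,px,M); return (o+d*(z-o[2])/d[2])[:2]
def proj(n,X,M=None):
    m=M or camera_model(n); K=np.array([[m['fx'],0,m['cx']],[0,m['fy'],m['cy']],[0,0,1]])
    R=m['pose'][:3,:3].T; t=-R@m['pose'][:3,3]
    return cv2.projectPoints(np.array(X,float).reshape(-1,1,3),cv2.Rodrigues(R)[0],t,K,np.array(m['dist_coeffs']))[0].reshape(-1,2)
def tc(c): return [(c[0]+.5)/3.8-.5+215,(c[1]+.5)/3.8-.5+190]
def sc(c): return [(c[0]+.5)/3.75-.5+185,(c[1]+.5)/3.75-.5+170]
def s2w(p,S): 
    c,s=np.cos(S[2]),np.sin(S[2]); p=np.asarray(p,float); return np.array([S[0]+c*p[...,0]-s*p[...,1],S[1]+s*p[...,0]+c*p[...,1]]).T
def w2s(p,S):
    c,s=np.cos(S[2]),np.sin(S[2]); d=np.asarray(p,float)-S[:2]; return np.array([c*d[...,0]+s*d[...,1],-s*d[...,0]+c*d[...,1]]).T
E
python3 - <<'E'
from h import *
loc=np.array([[40,175],[40,-275],[-205,-275],[-205,175],[-60,-225]])
W=np.array([onz("top",tc(c),5) for c in [(33,160),(703,46),(766,412),(97,525),(652,207)]])
r=least_squares(lambda S:(s2w(loc,S)-W).ravel(),[600,0,0]); S=r.x; print("top",S,r.fun.round(1))
loc2=np.array([[40,-275],[-205,-275],[40,175],[-60,-225]])
W2=np.array([onz("scene",sc(c),5) for c in [(345,585),(28,412),(705,160),(258,456)]])
r=least_squares(lambda S:(s2w(loc2,S)-W2).ravel(),[600,0,0]); S2=r.x; print("scene",S2,r.fun.round(1))
b=onz("top",tc((477,228)),75);print("beaker top",b,w2s(b,S))
b=onz("scene",sc((375,266)),75);print("beaker sc",b,w2s(b,S2))
for c in [(297,172),(318,297)]: p=onz("top",tc(c),60);print(p,w2s(p,S))
for c in [(537,217),(431,186),(500,92),(600,131)]: p=onz("scene",sc(c),60);print("post",p,w2s(p,S2))
for n,c,z in [("jar",(188,250),55),("dishes",(440,70),30)]: p=onz("scene",sc(c),z);print(n,p,w2s(p,S2))
print("wash",onz("scene",(212,305),150),"jar",onz("top",tc((565,405)),55),onz("top",tc((150,445)),30))
E
```

```text
top [6.20647886e+02 5.16431114e+01 1.51624951e-01] [ 0.   0.6  1.  -0.1 -0.2 -1.6 -0.9  2.9  0.1 -1.7]
scene [6.23513310e+02 5.19464226e+01 1.54412513e-01] [ 0.4 -0.2 -1.8 -1.4  0.3  2.3  1.1 -0.7]
beaker top [583.95158071 -59.36669896] [ -53.04272286 -104.19340836]
beaker sc [587.05177058 -61.26974681] [ -53.44032682 -106.26135865]
[620.94820899  51.90800061] [0.3368878  0.21648789]
[542.47701048  40.07136559] [-79.02186644   0.36830909]
post [622.60821491  53.73468414] [-0.61929225  1.90618813]
post [550.92319348  30.15248947] [-75.07834215 -10.37029723]
post [519.93789513 136.02673391] [-89.41155966  99.00978883]
post [598.514482   149.66097218] [ -9.67293179 100.3967578 ]
jar [ 473.0046546  -115.82216984] [-174.52065909 -142.62431593]
dishes [446.38452526 154.89853669] [-159.18731944  128.96953696]
wash [ 661.09683137 -335.00221409] jar [ 472.14315329 -113.20876711] [447.78888191 151.29348456]
```

```bash
cat >> h.py <<'E'
S=np.array([622.0,51.8,0.153])
def go(x,y,z,yaw=None):
    """print tool-frame shift cm & twist to reach world target"""
    from rig import sense
    from scipy.spatial.transform import Rotation as R
    s=sense(); r=R.from_euler('xyz',s['tcp_rot']); d=np.array([x,y,z])-s['eef_pos']
    t=r.inv().apply(d)/10
    tw=None
    if yaw is not None:
        tw=-((yaw-s['tcp_rot'][2]+np.pi)%(2*np.pi)-np.pi)
    print("now",s['eef_pos'].round(1),s['tcp_rot'].round(3),"q",s['qpos'].round(2),"st",w2s(s['eef_pos'][:2],S).round(1),"open",round(s['opening'],2),"F",s['contact_force'].round(1),"t",round(s['clock'],2))
    print("shift cm",t.round(2),"len",round(np.linalg.norm(t),1),"twist",tw)
def gos(x,y,z,yaw=None):
    w=s2w([x,y],S); go(w[0],w[1],z,None if yaw is None else yaw+S[2])
E
python3 -c "
from h import *
gos(-53,-105,130,-np.pi/2)"
```

```text
now [ 249.4 -572.6  230.6] [-3.142e+00  1.000e-03 -1.160e+00] q [-1.16  0.35  1.63  0.    1.16 -0.  ] st [-463.4 -560.3] open 1.0 F [0.1 0.  0.8] t 0.1
shift cm [-33.55 -51.29  10.1 ] len 62.1 twist 0.257818198088823
```

>>> arm_command(
  plan=[
    {"translation":[-2.2,-3.4,0],"twist":0.05,"gripper":1},
    {"translation":[-4.4,-6.8,0],"twist":0.1,"gripper":1},
    {"translation":[-6.6,-10.2,0],"twist":0.15,"gripper":1},
    {"translation":[-8.8,-13.6,0],"twist":0.2,"gripper":1},
    {"translation":[-11,-17,0],"twist":0.258,"gripper":1},
  ],
)

```text
clock: 0.52
eef_pos: [361.7, -402.1, 230.5]
tcp_rot: [3.141, 0.002, -1.421]
contact_force: [1.0, 0.2, 0.5]
opening: 1.001
```

```bash
python3 -c "
from h import *
gos(-53,-105,130,-np.pi/2)"
```

```text
now [ 361.7 -402.1  230.5] [ 3.141e+00  2.000e-03 -1.421e+00] q [-0.84  0.22  1.81  0.    1.11  0.58] st [-326.4 -408.9] open 1.0 F [1.  0.2 0.5] t 0.52
shift cm [-30.46 -27.25  10.08] len 42.1 twist -0.0031896983876498197
```

>>> arm_command(
  plan=[
    {"translation":[-3,-2.7,0],"twist":0,"gripper":1},
    {"translation":[-6,-5.4,0],"twist":0,"gripper":1},
    {"translation":[-9,-8.1,0],"twist":0,"gripper":1},
    {"translation":[-12,-10.8,0],"twist":0,"gripper":1},
    {"translation":[-15,-13.5,0],"twist":0,"gripper":1},
  ],
)

```text
clock: 0.93
eef_pos: [473.4, -231.7, 230.6]
tcp_rot: [3.141, 0.002, -1.421]
contact_force: [1.1, -0.9, -0.9]
opening: 0.996
```

>>> arm_command(
  plan=[
    {"translation":[-3,-2.7,0],"twist":0,"gripper":1},
    {"translation":[-6,-5.4,0],"twist":0,"gripper":1},
    {"translation":[-9,-8.1,0],"twist":0,"gripper":1},
    {"translation":[-12,-10.8,0],"twist":0,"gripper":1},
    {"translation":[-15.4,-13.6,0],"twist":0,"gripper":1},
  ],
)

```text
clock: 1.35
eef_pos: [584.4, -59.4, 230.5]
tcp_rot: [3.141, 0.002, -1.421]
contact_force: [0.3, -0.6, 1.1]
opening: 1.001
```

```bash
python3 -c "
from h import *
from rig import grab_frame
gos(-53,-105,130,-np.pi/2)
M=camera_model('wrist'); im=grab_frame('wrist'); cv2.imwrite('pics/w1.png',im); print(M)
import pickle; pickle.dump(M,open('w1.pkl','wb'))"
```

```text
now [584.4 -59.4 230.5] [ 3.141e+00  2.000e-03 -1.421e+00] q [-0.1   0.3   1.72  0.    1.13  1.32] st [ -54.1 -104.2] open 1.0 F [ 0.3 -0.6  1.1] t 1.35
shift cm [ 0.1  -0.12 10.05] len 10.1 twist -0.0032500857801500693
{'fx': 412.7179354750215, 'fy': 412.7179354750215, 'cx': 322.4243953879095, 'cy': 236.46243503561698, 'dist_coeffs': array([-0.02397442,  0.        ,  0.        ,  0.        ,  0.        ]), 'pose': array([[ 1.49016100e-01, -9.46752473e-01, -2.85401396e-01,
         6.57970918e+02],
       [-9.88834318e-01, -1.42950328e-01, -4.20938945e-02,
        -4.88526594e+01],
       [-9.45724554e-04,  2.88487363e-01, -9.57483236e-01,
         3.71984891e+02],
       [ 0.00000000e+00,  0.00000000e+00,  0.00000000e+00,
         1.00000000e+00]])}
```

View pics/w1.png

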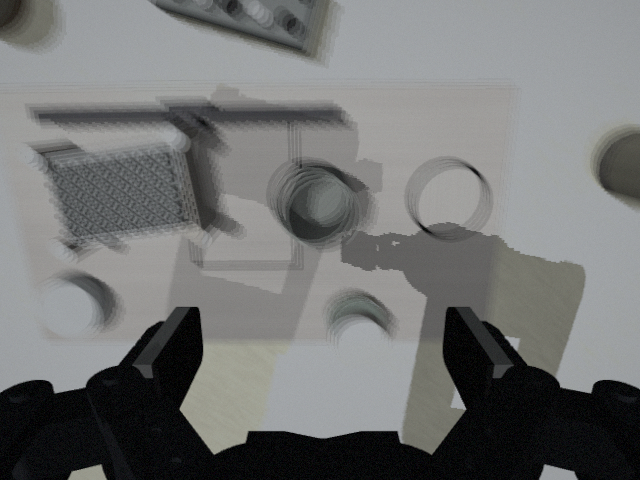

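The frame is motion-blurred because the arm was still settling. The beaker is at about (322,203) and the free ring at (450,198). I'll retake it now that the arm has stopped.

```bash
python3 -c "
from h import *
from rig import grab_frame
gos(-53,-105,130,-np.pi/2)
M=camera_model('wrist'); im=grab_frame('wrist'); cv2.imwrite('pics/w2.png',cv2.resize(cv2.convertScaleAbs(im[70:360,0:520],alpha=1.3),None,fx=1.5,fy=1.5))
import pickle; pickle.dump(M,open('w2.pkl','wb'))"
```

```text
now [588.  -53.6 230.7] [-3.139  0.005 -1.419] q [-0.1   0.3   1.71  0.01  1.13  1.32] st [-49.7 -98.9] open 1.0 F [2.5 4.3 0.9] t 1.4
shift cm [ 0.65  0.35 10.06] len 10.1 twist -0.0016158854937984302
```

View pics/w2.png

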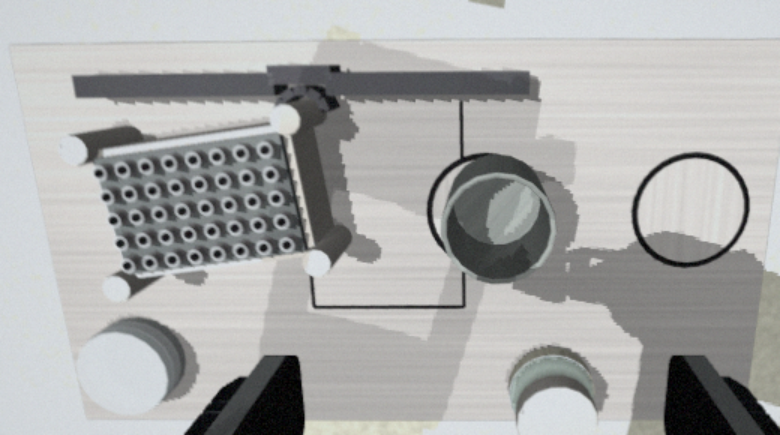

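```bash
python3 -c "
from h import *
import pickle
M=pickle.load(open('w2.pkl','rb'))
u=lambda c:[(c[0]+.5)/1.5-.5,(c[1]+.5)/1.5-.5+70]
f=onz('wrist',u((691,209)),5,M); b=onz('wrist',u((498,227)),75,M)
print('far',f,w2s(f,S),'beaker',b,w2s(b,S))
P=np.array([onz('wrist',u(c),60,M) for c in [(286,119),(320,261),(118,287),(72,150)]])
print(P,w2s(P,S)); Q=w2s(P,S)
for i,j in [(1,0),(2,3)]: d=Q[j]-Q[i];print(np.hypot(*d),np.arctan2(d[1],d[0]))
for i,j in [(0,3),(1,2)]: d=Q[j]-Q[i];print(np.hypot(*d),np.arctan2(d[1],d[0])-np.pi/2)
L=[onz('wrist',u(c),5,M) for c in [(12,43),(85,420)]];print(w2s(np.array(L),S))
gos(-53,-105,130,-np.pi/2)
"
```

```text
far [ 597.64590093 -178.98767288] [ -59.24251329 -224.38002744] beaker [586.27074123 -60.6772785 ] [ -52.45384196 -105.71808064]
[[621.31376579  51.4030414 ]
 [549.80047973  28.89442931]
 [518.22896774 136.73515124]
 [589.71395284 159.16771861]] [[ -0.73871583  -0.28773677]
 [-74.8470035  -11.63451603]
 [-89.61437457  99.75806195]
 [-15.54564676 111.03399798]]
74.97191275047945 0.151930898298707
74.92211404404054 0.1510761453963632
112.3021541758993 0.1322340715223269
112.36717348303956 0.1318019603503635
[[  38.90820148  172.14625181]
 [-206.54737035  175.16147379]]
now [586.2 -56.4 230.4] [-3.141e+00  3.000e-03 -1.417e+00] q [-0.1   0.3   1.71  0.    1.13  1.32] st [ -51.9 -101.4] open 1.0 F [ 0.5 -1.3 -0.6] t 1.45
shift cm [ 0.39  0.12 10.04] len 10.0 twist 0.0009656601690553046
```

>>> arm_command(
  plan=[
    {"translation":[0.2,0.1,2.5],"twist":0,"gripper":1},
    {"translation":[0.3,0.1,5],"twist":0,"gripper":1},
    {"translation":[0.4,0.1,7.5],"twist":0,"gripper":1},
    {"translation":[0.4,0.1,10],"twist":0,"gripper":1},
    {"translation":[0.4,0.1,10],"twist":0,"gripper":1},
  ],
)

```text
clock: 1.87
eef_pos: [582.2, -60.1, 125.7]
tcp_rot: [3.134, 0.005, -1.417]
contact_force: [-0.7, -0.7, 0.0]
opening: 0.999
```

```bash
python3 -c "
from h import *
gos(-52.6,-105.4,28,-np.pi/2)"
```

```text
now [582.2 -60.1 125.7] [ 3.134  0.005 -1.417] q [-0.11  0.42  1.8   0.    0.93  1.31] st [ -56.4 -104.5] open 1.0 F [-0.7 -0.7  0. ] t 1.87
shift cm [ 0.14 -0.45  9.76] len 9.8 twist 0.0008321335197414292
```

>>> arm_command(
  plan=[
    {"translation":[0.1,-0.2,2.0],"twist":0,"gripper":1},
    {"translation":[0.1,-0.3,4],"twist":0,"gripper":1},
    {"translation":[0.1,-0.3,6],"twist":0,"gripper":1},
    {"translation":[0.1,-0.3,8],"twist":0,"gripper":1},
    {"translation":[0.1,-0.3,9.6],"twist":0,"gripper":1},
  ],
)

```text
clock: 2.28
eef_pos: [584.6, -60.6, 29.5]
tcp_rot: [3.134, 0.005, -1.417]
contact_force: [0.8, -0.4, -0.5]
opening: 0.998
```

>>> arm_command(
  plan=[
    {"translation":[0,0,0],"twist":0,"gripper":1},
    {"translation":[0,0,0],"twist":0,"gripper":1},
    {"translation":[0,0,0],"twist":0,"gripper":1},
    {"translation":[0,0,0],"twist":0,"gripper":1},
    {"translation":[0,0,0],"twist":0,"gripper":1},
  ],
)

```text
clock: 2.7
eef_pos: [585.5, -60.7, 30.9]
tcp_rot: [3.136, 0.005, -1.417]
contact_force: [0.4, 0.3, -0.1]
opening: 1.001
```

```bash
python3 -c "
from h import *
from rig import grab_frame
cv2.imwrite('pics/s3.png',cv2.resize(grab_frame('scene')[120:330,150:400],None,fx=3,fy=3))
gos(-52.6,-105.4,28,-np.pi/2)"
```

```text
now [585.4 -60.7  30.6] [ 3.136  0.005 -1.417] q [-0.11  0.55  1.84  0.    0.75  1.31] st [ -53.4 -105.6] open 1.0 F [0.6 0.1 0.3] t 2.75
shift cm [-0.02 -0.08  0.26] len 0.3 twist 0.0006069110134956368
```

View pics/s3.png

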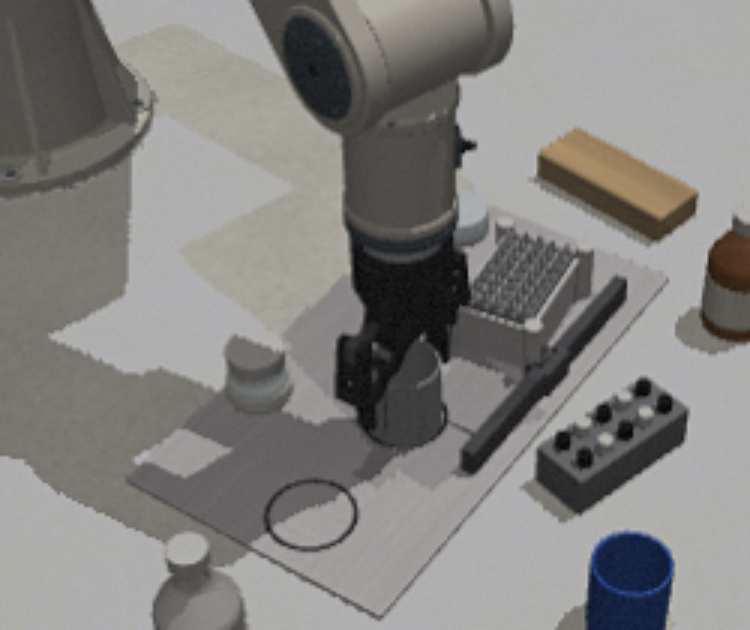

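The fingers straddle the beaker at about (405,400), with the rack clear behind. Closing now.

>>> arm_command(
  plan=[
    {"translation":[0,0,0],"twist":0,"gripper":0.75},
    {"translation":[0,0,0],"twist":0,"gripper":0.65},
    {"translation":[0,0,0],"twist":0,"gripper":0.6},
    {"translation":[0,0,0],"twist":0,"gripper":0.6},
    {"translation":[0,0,0],"twist":0,"gripper":0.6},
  ],
  squeeze=25,
)

```text
clock: 3.17
eef_pos: [585.7, -60.7, 31.3]
tcp_rot: [3.137, 0.004, -1.417]
contact_force: [-1.2, -0.1, 6.1]
opening: 0.681
```

>>> arm_command(
  plan=[
    {"translation":[0,0,0],"twist":0,"gripper":0.6},
    {"translation":[0,0,0],"twist":0,"gripper":0.6},
    {"translation":[0,0,0],"twist":0,"gripper":0.6},
    {"translation":[0,0,0],"twist":0,"gripper":0.6},
    {"translation":[0,0,0],"twist":0,"gripper":0.6},
  ],
)

```text
clock: 3.58
eef_pos: [585.8, -60.7, 31.4]
tcp_rot: [3.137, 0.004, -1.417]
contact_force: [-0.3, 0.5, 2.9]
opening: 0.68
```

```bash
python3 -c "
from h import *
gos(-60,-225,30.6,-np.pi/2)"
```

```text
now [585.8 -60.7  31.4] [ 3.137  0.004 -1.417] q [-0.11  0.55  1.84  0.    0.75  1.31] st [ -53.  -105.7] open 0.68 F [-0.3  0.5  2.9] t 3.58
shift cm [11.93  0.71  0.03] len 12.0 twist 0.0006914017510362136
```

>>> arm_command(
  plan=[
    {"translation":[1.0,0.05,0],"twist":0,"gripper":0.6},
    {"translation":[2.3,0.1,0],"twist":0,"gripper":0.6},
    {"translation":[3.6,0.2,0],"twist":0,"gripper":0.6},
    {"translation":[4.9,0.3,0],"twist":0,"gripper":0.6},
    {"translation":[6,0.35,0],"twist":0,"gripper":0.6},
  ],
)

```text
clock: 4.0
eef_pos: [591.7, -121.9, 31.4]
tcp_rot: [3.137, 0.005, -1.418]
contact_force: [0.3, 5.3, 6.1]
opening: 0.675
```

```bash
python3 -c "
from h import *
gos(-60,-225,30.6,-np.pi/2)"
```

```text
now [ 591.7 -121.9   31.4] [ 3.137  0.005 -1.418] q [-0.21  0.57  1.81  0.    0.77  1.21] st [ -56.4 -167.1] open 0.68 F [0.3 5.3 6.1] t 4.0
shift cm [5.79 0.36 0.06] len 5.8 twist 1.1367281916641048e-05
```

>>> arm_command(
  plan=[
    {"translation":[1.3,0.1,0],"twist":0,"gripper":0.6},
    {"translation":[2.6,0.2,0],"twist":0,"gripper":0.6},
    {"translation":[3.9,0.25,0],"twist":0,"gripper":0.6},
    {"translation":[5,0.3,0],"twist":0,"gripper":0.6},
    {"translation":[5.8,0.35,0],"twist":0,"gripper":0.6},
  ],
)

```text
clock: 4.42
eef_pos: [597.2, -181.5, 31.4]
tcp_rot: [3.137, 0.005, -1.419]
contact_force: [-0.9, 6.6, 7.3]
opening: 0.681
```

>>> arm_command(
  plan=[
    {"translation":[0,0,0],"twist":0,"gripper":0.6},
    {"translation":[0,0,0],"twist":0,"gripper":0.6},
    {"translation":[0,0,0],"twist":0,"gripper":0.6},
    {"translation":[0,0,0],"twist":0,"gripper":0.6},
    {"translation":[0,0,0],"twist":0,"gripper":0.6},
  ],
)

```text
clock: 4.83
eef_pos: [597.3, -181.8, 31.4]
tcp_rot: [3.138, 0.004, -1.419]
contact_force: [-0.1, -2.2, 2.2]
opening: 0.678
```

```bash
python3 -c "
from h import *
gos(-60,-225,30.6,-np.pi/2)"
```

```text
now [ 597.3 -181.8   31.4] [ 3.138  0.004 -1.419] q [-0.3   0.59  1.76  0.    0.79  1.12] st [ -60.  -227.1] open 0.68 F [-0.1 -2.2  2.2] t 4.83
shift cm [-0.21 -0.    0.08] len 0.2 twist -0.0008031035367399575
```

>>> arm_command(
  plan=[
    {"translation":[-0.1,0,0],"twist":0,"gripper":0.8},
    {"translation":[-0.2,0,0],"twist":0,"gripper":1},
    {"translation":[-0.2,0,0],"twist":0,"gripper":1},
    {"translation":[-0.2,0,0],"twist":0,"gripper":1},
    {"translation":[-0.2,0,0],"twist":0,"gripper":1},
  ],
)

```text
clock: 5.25
eef_pos: [596.9, -179.5, 31.3]
tcp_rot: [3.137, 0.004, -1.418]
contact_force: [-0.9, -0.4, -0.2]
opening: 1.002
```

>>> arm_command(
  plan=[
    {"translation":[0,0,-1],"twist":0,"gripper":1},
    {"translation":[0,0,-3],"twist":0,"gripper":1},
    {"translation":[0,0,-6],"twist":0,"gripper":1},
    {"translation":[0,0,-9],"twist":0,"gripper":1},
    {"translation":[0,0,-12],"twist":0,"gripper":1},
  ],
)

```text
clock: 5.67
eef_pos: [597.2, -179.8, 153.1]
tcp_rot: [3.137, 0.004, -1.418]
contact_force: [1.0, 0.4, 1.0]
opening: 1.003
```

```bash
python3 -c "
from h import *
gos(-68,140,150,0.13)
print(onz('top',[218,200],120), w2s(onz('top',[218,200],120),S))
"
```

```text
now [ 597.2 -179.8  153.1] [ 3.137  0.004 -1.418] q [-0.3   0.43  1.7   0.    1.01  1.12] st [ -59.8 -225.1] open 1.0 F [1.  0.4 1. ] t 5.67
shift cm [-36.51   0.84   0.48] len 36.5 twist -1.7013349379958314
[701.15483291 216.26825019] [103.29575224 150.483489  ]
```

>>> arm_command(
  plan=[
    {"translation":[-2.4,0,0],"twist":-0.12,"gripper":0.5},
    {"translation":[-4.8,0.1,0],"twist":-0.24,"gripper":0},
    {"translation":[-7.2,0.2,0],"twist":-0.36,"gripper":0},
    {"translation":[-9.6,0.2,0],"twist":-0.48,"gripper":0},
    {"translation":[-12,0.3,0],"twist":-0.6,"gripper":0},
  ],
)

```text
clock: 6.08
eef_pos: [575.9, -60.7, 154.7]
tcp_rot: [3.141, 0.006, -0.813]
contact_force: [0.4, 0.2, -0.7]
opening: 0.3
```

```bash
python3 -c "
from h import *
gos(-68,140,150,0.13)
"
```

```text
now [575.9 -60.7 154.7] [ 3.141  0.006 -0.813] q [-0.11  0.37  1.8   0.    0.98  0.7 ] st [ -62.8 -104.1] open 0.3 F [ 0.4  0.2 -0.7] t 6.08
shift cm [-20.37 -13.46   0.58] len 24.4 twist -1.0956740559063896
```

>>> arm_command(
  plan=[
    {"translation":[-2.1,-1.4,0],"twist":-0.12,"gripper":0},
    {"translation":[-4.2,-2.8,0],"twist":-0.24,"gripper":0},
    {"translation":[-6.3,-4.2,0],"twist":-0.36,"gripper":0},
    {"translation":[-8.4,-5.6,0],"twist":-0.48,"gripper":0},
    {"translation":[-10.5,-7,0],"twist":-0.6,"gripper":0},
  ],
)

```text
clock: 6.5
eef_pos: [554.2, 64.9, 156.1]
tcp_rot: [-3.139, 0.004, -0.207]
contact_force: [0.4, 0.2, 0.2]
opening: 0.002
```

```bash
python3 -c "
from h import *
gos(-68,140,150,0.13)
"
```

```text
now [554.2  64.9 156.1] [-3.139  0.004 -0.207] q [0.11 0.34 1.84 0.01 0.96 0.32] st [-65.   23.3] open 0.0 F [0.4 0.2 0.2] t 6.5
shift cm [ -4.39 -10.82   0.66] len 11.7 twist -0.48977146917055725
```

>>> arm_command(
  plan=[
    {"translation":[-1,-2.5,0],"twist":-0.12,"gripper":0},
    {"translation":[-2,-5,0],"twist":-0.24,"gripper":0},
    {"translation":[-3,-7.5,0],"twist":-0.36,"gripper":0},
    {"translation":[-4.4,-10.8,0.3],"twist":-0.49,"gripper":0},
    {"translation":[-4.4,-10.8,0.6],"twist":-0.49,"gripper":0},
  ],
)

```text
clock: 6.92
eef_pos: [532.7, 184.4, 151.6]
tcp_rot: [-3.135, 0.001, 0.293]
contact_force: [-0.1, -0.5, 0.4]
opening: 0.001
```

>>> arm_command(
  plan=[
    {"translation":[0,0,0],"twist":0,"gripper":0},
    {"translation":[0,0,0],"twist":0,"gripper":0},
    {"translation":[0,0,0],"twist":0,"gripper":0},
    {"translation":[0,0,0],"twist":0,"gripper":0},
    {"translation":[0,0,0],"twist":0,"gripper":0},
  ],
)

```text
clock: 7.33
eef_pos: [533.0, 183.5, 151.9]
tcp_rot: [-3.135, 0.0, 0.291]
contact_force: [0.7, 0.0, 1.0]
opening: -0.003
```

```bash
python3 -c "
from h import *
from rig import grab_frame
gos(-68,140,28,0.14)
import pickle; M=camera_model('wrist'); pickle.dump(M,open('w3.pkl','wb'))
cv2.imwrite('pics/w3.png',cv2.convertScaleAbs(grab_frame('wrist'),alpha=1.3))
cv2.imwrite('pics/s4.png',cv2.resize(grab_frame('scene')[120:330,150:400],None,fx=3,fy=3))
"
```

```text
now [533.  183.5 151.9] [-3.135  0.     0.291] q [0.32 0.35 1.84 0.01 0.95 0.03] st [-67.9 143.7] open -0.0 F [0.7 0.  1. ] t 7.33
shift cm [-0.06  0.45 12.39] len 12.4 twist -0.00209217137659623
```

View pics/w3.png

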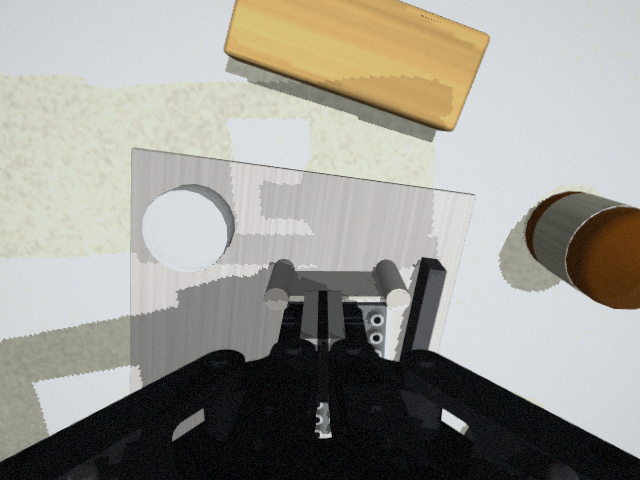

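View pics/s4.png

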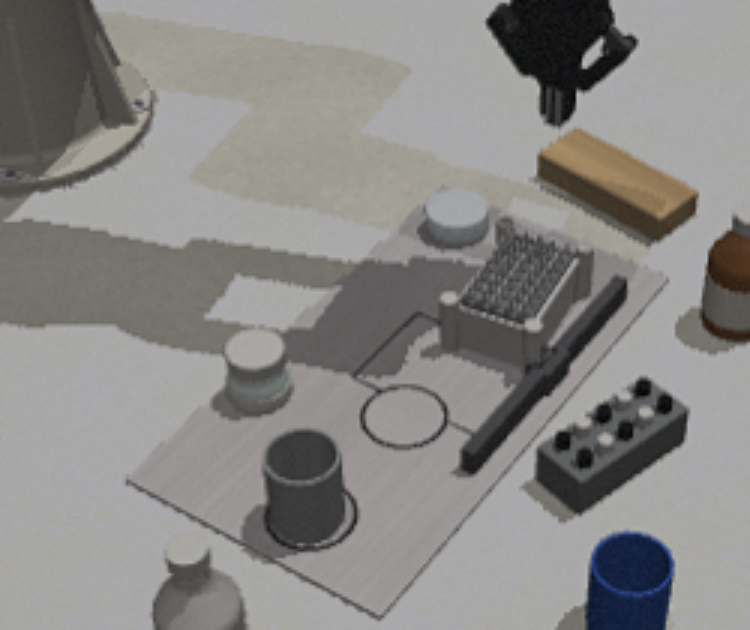

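>>> arm_command(
  plan=[
    {"translation":[0,0,2.5],"twist":0,"gripper":0},
    {"translation":[0,0,5],"twist":0,"gripper":0},
    {"translation":[0,0,7.5],"twist":0,"gripper":0},
    {"translation":[0,0,10],"twist":0,"gripper":0},
    {"translation":[0,0.2,12.2],"twist":0,"gripper":0},
  ],
)

```text
clock: 7.85
eef_pos: [533.0, 182.2, 28.4]
tcp_rot: [-3.135, 0.001, 0.291]
contact_force: [-0.4, -0.3, -0.6]
opening: 0.003
```

```bash
cat >> h.py <<'E'
def arc(phis,off=11.0,lx=-51.5,z=28,post=(0,0)):
    """rows in tool frame so finger stays at rack-local (lx,110+off) from post for each phi"""
    from rig import sense
    from scipy.spatial.transform import Rotation as R
    s=sense(); r=R.from_euler('xyz',s['tcp_rot'])
    for f in phis:
        c,n=np.cos(f),np.sin(f); l=np.array([lx,110+off])
        st=np.array([post[0]+c*l[0]-n*l[1],post[1]+n*l[0]+c*l[1]]); w=s2w(st,S)
        t=r.inv().apply(np.array([w[0],w[1],z])-s['eef_pos'])/10
        print(round(f,3),"st",st.round(1),t.round(2),"tw",round(-(f+S[2]-s['tcp_rot'][2]),3))
E
python3 -c "
from h import *
gos(-68,140,28,0.14)
arc([0.14],18); arc([.14],11)
for c in [(303,458)]:
  p=onz('scene',[150+(c[0]+.5)/3-.5,120+(c[1]+.5)/3-.5],75); print('beaker',w2s(p,S))
"
```

```text
now [533.  182.2  28.4] [-3.135e+00  1.000e-03  2.910e-01] q [0.32 0.53 1.91 0.01 0.71 0.02] st [-68.1 142.4] open 0.0 F [-0.4 -0.3 -0.6] t 7.85
shift cm [-0.02  0.24  0.04] len 0.2 twist -0.002388255548428919
0.14 st [-68.9 119.6] [-0.39  2.25  0.03] tw -0.002
0.14 st [-67.9 112.6] [-0.38  2.95  0.02] tw -0.002
beaker [ -56.7710846  -229.73711862]
```

>>> arm_command(
  plan=[
    {"translation":[-0.2,0.8,0],"twist":0,"gripper":0},
    {"translation":[-0.4,1.6,0],"twist":0,"gripper":0},
    {"translation":[-0.4,2.2,0],"twist":0,"gripper":0},
    {"translation":[-0.4,2.6,0],"twist":0,"gripper":0},
    {"translation":[-0.4,2.8,0],"twist":0,"gripper":0},
  ],
)

```text
clock: 8.27
eef_pos: [538.3, 153.6, 29.7]
tcp_rot: [-3.135, -0.001, 0.289]
contact_force: [-0.9, 2.8, 2.5]
opening: -0.001
```

```bash
python3 -c "
from h import *
from rig import grab_frame
gos(-68,140,28,0.14)
arc([0.14,.18,.22,.26,.3,.34])
cv2.imwrite('pics/w5.png',cv2.convertScaleAbs(grab_frame('wrist')[200:480],alpha=2.5))
cv2.imwrite('pics/s5.png',cv2.resize(grab_frame('scene')[120:330,150:400],None,fx=3,fy=3))
"
```

```text
now [538.3 153.6  29.7] [-3.135e+00 -1.000e-03  2.890e-01] q [ 0.27  0.52  1.91  0.01  0.7  -0.03] st [-67.2 113.4] open -0.0 F [-0.9  2.8  2.5] t 8.27
shift cm [ 0.28 -2.65  0.19] len 2.7 twist -0.003669019100247084
0.14 st [-67.9 112.6] [-0.08  0.07  0.17] tw -0.004
0.18 st [-72.3 109.8] [-0.56  0.28  0.17] tw -0.044
0.22 st [-76.7 106.8] [-1.03  0.52  0.17] tw -0.084
0.26 st [-80.9 103.7] [-1.49  0.78  0.16] tw -0.124
0.3 st [-85.  100.4] [-1.94  1.05  0.16] tw -0.164
0.34 st [-88.9  96.9] [-2.38  1.34  0.16] tw -0.204
```

View pics/w5.png

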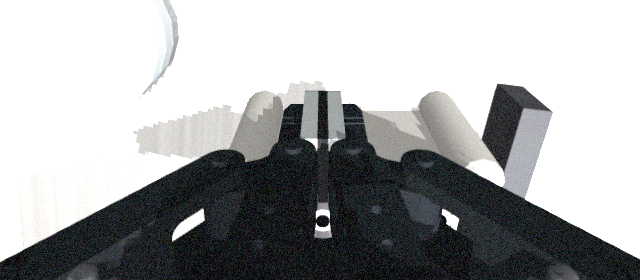

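View pics/s5.png

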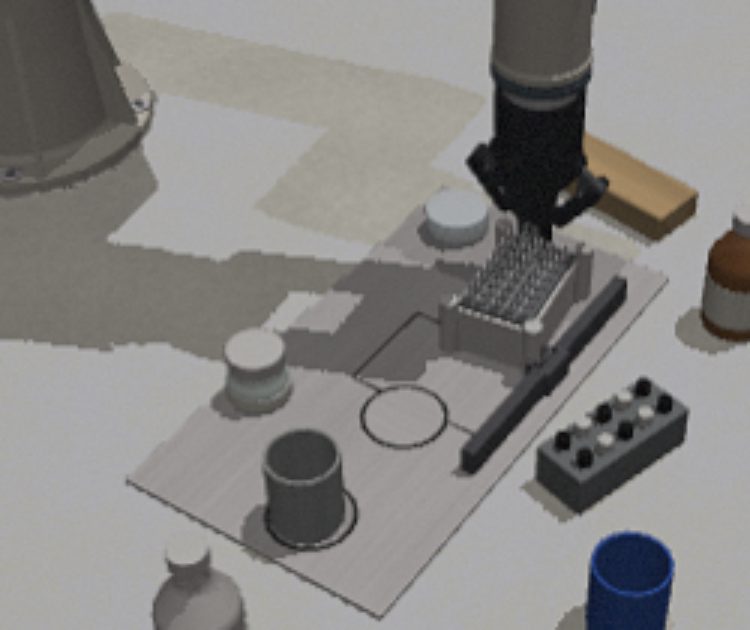

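>>> arm_command(
  plan=[
    {"translation":[-0.5,0.3,0.1],"twist":-0.04,"gripper":0},
    {"translation":[-1.0,0.52,0.15],"twist":-0.08,"gripper":0},
    {"translation":[-1.5,0.78,0.15],"twist":-0.12,"gripper":0},
    {"translation":[-1.95,1.05,0.15],"twist":-0.16,"gripper":0},
    {"translation":[-2.4,1.35,0.15],"twist":-0.2,"gripper":0},
  ],
)

```text
clock: 8.78
eef_pos: [519.3, 134.6, 28.5]
tcp_rot: [-3.136, -0.004, 0.492]
contact_force: [-0.6, 1.7, 0.7]
opening: 0.0
```

```bash
python3 -c "
from h import *
from rig import grab_frame
arc([.34,.38,.42,.46,.5,.54])
gos(-68,140,28,0.34)
cv2.imwrite('pics/w6.png',cv2.resize(grab_frame('scene')[120:330,150:400],None,fx=3,fy=3))
"
```

```text
0.34 st [-88.9  96.9] [-0.02  0.05  0.05] tw -0.001
0.38 st [-92.7  93.3] [-0.5   0.27  0.05] tw -0.041
0.42 st [-96.4  89.5] [-0.97  0.5   0.05] tw -0.081
0.46 st [-99.9  85.6] [-1.43  0.75  0.04] tw -0.121
0.5 st [-103.2   81.5] [-1.88  1.03  0.04] tw -0.161
0.54 st [-106.4   77.3] [-2.32  1.32  0.04] tw -0.201
now [519.3 134.6  28.5] [-3.136 -0.004  0.492] q [ 0.25  0.5   1.97  0.01  0.67 -0.25] st [-88.9  97.4] open 0.0 F [-0.6  1.7  0.7] t 8.78
shift cm [ 3.38 -3.32  0.09] len 4.7 twist -0.000991417740328071
```

View pics/w6.png

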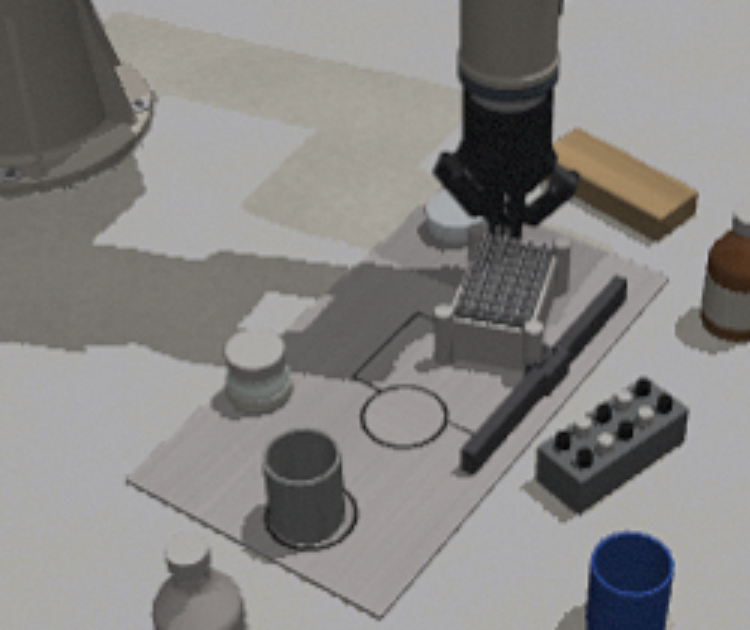

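The rack is turning and its post has stayed in the notch, at (534,328). I'll keep following the arc.

>>> arm_command(
  plan=[
    {"translation":[-0.5,0.27,0.05],"twist":-0.04,"gripper":0},
    {"translation":[-0.97,0.5,0.05],"twist":-0.08,"gripper":0},
    {"translation":[-1.43,0.75,0.05],"twist":-0.12,"gripper":0},
    {"translation":[-1.88,1.03,0.05],"twist":-0.16,"gripper":0},
    {"translation":[-2.32,1.32,0.05],"twist":-0.2,"gripper":0},
  ],
)

```text
clock: 9.25
eef_pos: [504.3, 111.6, 28.2]
tcp_rot: [-3.136, -0.005, 0.696]
contact_force: [-1.6, 1.6, 2.3]
opening: -0.003
```

```bash
python3 -c "
from h import *
arc([.54,.58,.62,.66,.7,.74])
gos(-68,140,28,0.54)
"
```

```text
0.54 st [-106.4   77.3] [0.09 0.02 0.02] tw 0.003
0.58 st [-109.4   73. ] [-0.39  0.24  0.02] tw -0.037
0.62 st [-112.2   68.6] [-0.86  0.47  0.02] tw -0.077
0.66 st [-114.9   64. ] [-1.33  0.72  0.01] tw -0.117
0.7 st [-117.3   59.4] [-1.78  0.99  0.01] tw -0.157
0.74 st [-119.6   54.6] [-2.22  1.28  0.01] tw -0.197
now [504.3 111.6  28.2] [-3.136 -0.005  0.696] q [ 0.21  0.48  2.01  0.01  0.65 -0.49] st [-107.3   77. ] open -0.0 F [-1.6  1.6  2.3] t 9.25
shift cm [ 6.61 -3.36  0.07] len 7.4 twist 0.0027744764999724225
```

>>> arm_command(
  plan=[
    {"translation":[-0.4,0.24,0],"twist":-0.04,"gripper":0},
    {"translation":[-0.86,0.47,0],"twist":-0.08,"gripper":0},
    {"translation":[-1.33,0.72,0],"twist":-0.12,"gripper":0},
    {"translation":[-1.78,1.0,0],"twist":-0.16,"gripper":0},
    {"translation":[-2.22,1.28,0],"twist":-0.2,"gripper":0},
  ],
)

```text
clock: 9.67
eef_pos: [494.9, 87.7, 28.3]
tcp_rot: [-3.136, -0.005, 0.897]
contact_force: [-3.0, 1.0, 0.5]
opening: 0.004
```

```bash
python3 -c "
from h import *
from rig import grab_frame
arc([.74,.78,.82,.86,.9,.94])
gos(-68,140,28,0.74)
cv2.imwrite('pics/w7.png',cv2.resize(grab_frame('scene')[120:330,150:400],None,fx=3,fy=3))
"
```

```text
0.74 st [-119.6   54.6] [0.03 0.05 0.03] tw 0.004
0.78 st [-121.7   49.8] [-0.45  0.26  0.03] tw -0.036
0.82 st [-123.6   44.9] [-0.92  0.5   0.02] tw -0.076
0.86 st [-125.3   39.9] [-1.39  0.75  0.02] tw -0.116
0.9 st [-126.8   34.9] [-1.84  1.02  0.02] tw -0.156
0.94 st [-128.1   29.8] [-2.28  1.31  0.01] tw -0.196
now [494.9  87.7  28.3] [-3.136 -0.005  0.897] q [ 0.17  0.46  2.04  0.01  0.64 -0.74] st [-120.2   54.8] open 0.0 F [-3.   1.   0.5] t 9.67
shift cm [ 9.61 -2.74  0.1 ] len 10.0 twist 0.003773234183167773
```

View pics/w7.png

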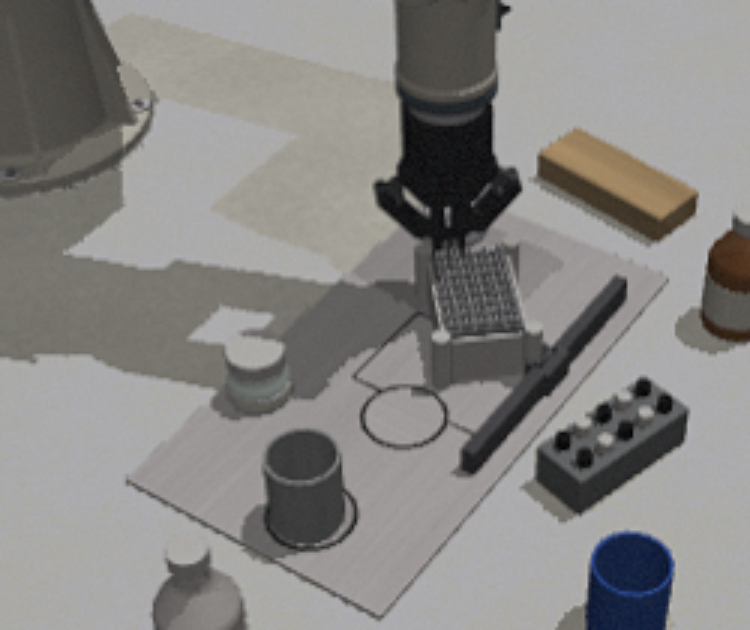

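The post is still in the notch, at about (533,330), and the rack is roughly half turned. Continuing.

>>> arm_command(
  plan=[
    {"translation":[-0.45,0.26,0],"twist":-0.04,"gripper":0},
    {"translation":[-0.92,0.5,0],"twist":-0.08,"gripper":0},
    {"translation":[-1.39,0.75,0],"twist":-0.12,"gripper":0},
    {"translation":[-1.84,1.02,0],"twist":-0.16,"gripper":0},
    {"translation":[-2.28,1.31,0],"twist":-0.2,"gripper":0},
  ],
)

```text
clock: 10.13
eef_pos: [490.9, 61.2, 28.5]
tcp_rot: [-3.138, -0.006, 1.1]
contact_force: [0.6, 0.6, 0.5]
opening: -0.001
```

```bash
python3 -c "
from h import *
arc([.94,.98,1.02,1.06,1.1,1.14])
gos(-68,140,28,0.94)
"
```

```text
0.94 st [-128.1   29.8] [ 0.05 -0.02  0.05] tw 0.007
0.98 st [-129.2   24.6] [-0.43  0.19  0.04] tw -0.033
1.02 st [-130.1   19.4] [-0.91  0.42  0.04] tw -0.073
1.06 st [-130.7   14.2] [-1.37  0.67  0.03] tw -0.113
1.1 st [-131.2    9. ] [-1.82  0.94  0.03] tw -0.153
1.14 st [-131.5    3.7] [-2.26  1.23  0.03] tw -0.193
now [490.9  61.2  28.5] [-3.138 -0.006  1.1  ] q [ 0.12  0.45  2.05  0.01  0.63 -0.99] st [-128.2   29.3] open -0.0 F [0.6 0.6 0.5] t 10.13
shift cm [12.5  -1.58  0.13] len 12.6 twist 0.006921688643893198
```

>>> arm_command(
  plan=[
    {"translation":[-0.45,0.2,0],"twist":-0.04,"gripper":0},
    {"translation":[-0.9,0.43,0],"twist":-0.08,"gripper":0},
    {"translation":[-1.37,0.68,0],"twist":-0.12,"gripper":0},
    {"translation":[-1.82,0.95,0],"twist":-0.16,"gripper":0},
    {"translation":[-2.26,1.24,0],"twist":-0.2,"gripper":0},
  ],
)

```text
clock: 10.55
eef_pos: [491.8, 35.6, 28.6]
tcp_rot: [-3.139, -0.007, 1.3]
contact_force: [-1.6, 1.8, 0.0]
opening: -0.0
```

```bash
python3 -c "
from h import *
from rig import grab_frame
arc([1.14,1.18,1.22,1.26,1.3,1.34])
gos(-68,140,28,1.14)
cv2.imwrite('pics/w8.png',cv2.resize(grab_frame('scene')[120:330,150:400],None,fx=3,fy=3))
"
```

```text
1.14 st [-131.5    3.7] [-0.02 -0.02  0.06] tw 0.007
1.18 st [-131.5   -1.5] [-0.5   0.19  0.06] tw -0.033
1.22 st [-131.3   -6.8] [-0.97  0.42  0.05] tw -0.073
1.26 st [-131.  -12.] [-1.43  0.67  0.05] tw -0.113
1.3 st [-130.4  -17.3] [-1.89  0.94  0.05] tw -0.153
1.34 st [-129.6  -22.5] [-2.33  1.23  0.04] tw -0.193
now [491.8  35.6  28.6] [-3.139 -0.007  1.3  ] q [ 0.06  0.45  2.06  0.01  0.63 -1.25] st [-131.2    3.8] open -0.0 F [-1.6  1.8  0. ] t 10.55
shift cm [15.01  0.16  0.16] len 15.0 twist 0.007148644547158689
```

View pics/w8.png

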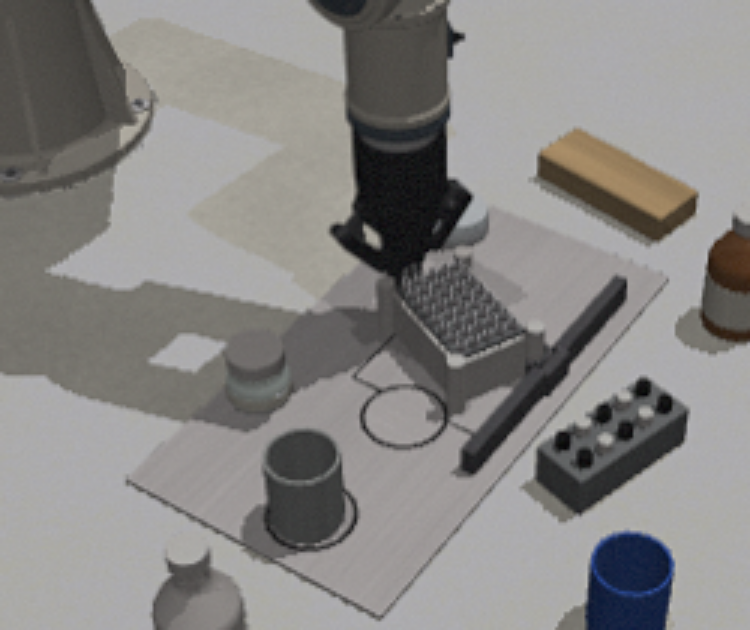

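>>> arm_command(
  plan=[
    {"translation":[-0.5,0.2,0],"twist":-0.04,"gripper":0},
    {"translation":[-0.97,0.43,0],"twist":-0.08,"gripper":0},
    {"translation":[-1.43,0.68,0],"twist":-0.12,"gripper":0},
    {"translation":[-1.89,0.95,0],"twist":-0.16,"gripper":0},
    {"translation":[-2.33,1.24,0],"twist":-0.195,"gripper":0},
  ],
)

```text
clock: 11.02
eef_pos: [497.9, 9.3, 28.7]
tcp_rot: [-3.141, -0.007, 1.498]
contact_force: [-0.8, 0.3, -0.3]
opening: -0.001
```

```bash
python3 -c "
from h import *
arc([1.34,1.37,1.40,1.43,1.46,1.49])
gos(-68,140,28,1.34)
"
```

```text
1.34 st [-129.6  -22.5] [ 0.05 -0.06  0.07] tw 0.005
1.37 st [-128.8  -26.3] [-0.31  0.1   0.07] tw -0.025
1.4 st [-128.   -30.2] [-0.67  0.27  0.07] tw -0.055
1.43 st [-127.  -34.] [-1.02  0.45  0.06] tw -0.085
1.46 st [-126.   -37.8] [-1.36  0.64  0.06] tw -0.115
1.49 st [-124.8  -41.6] [-1.7   0.84  0.06] tw -0.145
now [497.9   9.3  28.7] [-3.141 -0.007  1.498] q [ 0.01  0.46  2.05  0.01  0.64 -1.5 ] st [-129.1  -23.1] open -0.0 F [-0.8  0.3 -0.3] t 11.02
shift cm [17.26  2.3   0.19] len 17.4 twist 0.004690356193269629
```

>>> arm_command(
  plan=[
    {"translation":[-0.35,0.12,0],"twist":-0.03,"gripper":0},
    {"translation":[-0.67,0.28,0],"twist":-0.06,"gripper":0},
    {"translation":[-1.02,0.46,0],"twist":-0.09,"gripper":0},
    {"translation":[-1.36,0.65,0],"twist":-0.12,"gripper":0},
    {"translation":[-1.7,0.85,0],"twist":-0.145,"gripper":0},
  ],
)

```text
clock: 11.43
eef_pos: [505.3, -8.1, 28.8]
tcp_rot: [3.141, -0.007, 1.642]
contact_force: [-1.3, 1.0, 0.9]
opening: -0.001
```

```bash
python3 -c "
from h import *
from rig import grab_frame
arc([1.49,1.51,1.53,1.55,1.57])
arc([1.57],9); arc([1.57],7)
gos(-68,140,28,1.49)
cv2.imwrite('pics/w9.png',cv2.resize(grab_frame('scene')[150:310,180:380],None,fx=3.75,fy=3.75))
"
```

```text
1.49 st [-124.8  -41.6] [-0.02 -0.03  0.08] tw -0.001
1.51 st [-123.9  -44.1] [-0.26  0.07  0.08] tw -0.021
1.53 st [-123.   -46.5] [-0.5   0.18  0.08] tw -0.041
1.55 st [-122.  -49.] [-0.74  0.3   0.08] tw -0.061
1.57 st [-121.   -51.4] [-0.97  0.42  0.08] tw -0.081
1.57 st [-119.   -51.4] [-0.96  0.62  0.08] tw -0.081
1.57 st [-117.   -51.4] [-0.94  0.82  0.08] tw -0.081
now [505.3  -8.1  28.8] [ 3.141 -0.007  1.642] q [-0.02  0.47  2.03  0.01  0.65 -1.67] st [-124.4  -41.4] open -0.0 F [-1.3  1.   0.9] t 11.43
shift cm [18.54  4.14  0.22] len 19.0 twist -0.0012211658892038457
```

View pics/w9.png

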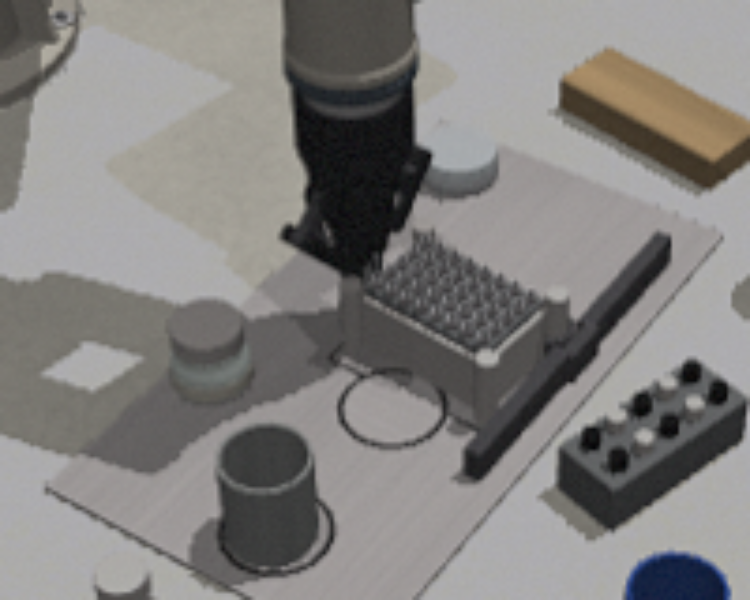

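>>> arm_command(
  plan=[
    {"translation":[-0.26,0.09,0],"twist":-0.02,"gripper":0},
    {"translation":[-0.5,0.2,0],"twist":-0.04,"gripper":0},
    {"translation":[-0.74,0.3,0],"twist":-0.06,"gripper":0},
    {"translation":[-0.97,0.42,0],"twist":-0.08,"gripper":0},
    {"translation":[-0.97,0.5,0],"twist":-0.08,"gripper":0},
  ],
)

```text
clock: 11.9
eef_pos: [511.1, -18.1, 28.8]
tcp_rot: [3.141, -0.007, 1.724]
contact_force: [-4.2, -1.3, 3.8]
opening: -0.005
```

```bash
python3 -c "
from h import *
arc([1.57],9); arc([1.57],7)
gos(-68,140,28,1.57)
"
```

```text
1.57 st [-119.   -51.4] [0.08 0.12 0.08] tw 0.001
1.57 st [-117.   -51.4] [0.08 0.32 0.08] tw 0.001
now [511.1 -18.1  28.8] [ 3.141 -0.007  1.724] q [-0.04  0.47  2.02  0.01  0.65 -1.78] st [-120.3  -52.2] open -0.0 F [-4.2 -1.3  3.8] t 11.9
shift cm [19.21  5.24  0.21] len 19.9 twist 0.0014232988064506458
```

>>> arm_command(
  plan=[
    {"translation":[0,0.05,0],"twist":0,"gripper":0},
    {"translation":[0,0.1,0],"twist":0,"gripper":0},
    {"translation":[0,0.15,0],"twist":0,"gripper":0},
    {"translation":[0,0.15,0],"twist":0,"gripper":0},
    {"translation":[0,0.15,0],"twist":0,"gripper":0},
  ],
)

```text
clock: 12.32
eef_pos: [511.0, -17.9, 28.6]
tcp_rot: [-3.139, -0.007, 1.724]
contact_force: [-5.6, -2.0, 4.4]
opening: 0.0
```

```bash
python3 -c "
from h import *
from rig import grab_frame
arc([1.57],7)
gos(-68,140,28,1.57)
cv2.imwrite('pics/s10.png',cv2.resize(grab_frame('scene')[190:300,230:380],None,fx=5,fy=5,interpolation=cv2.INTER_CUBIC))
cv2.imwrite('pics/t10.png',cv2.resize(grab_frame('top')[190:340,215:425],None,fx=3.8,fy=3.8,interpolation=cv2.INTER_CUBIC))
"
```

```text
1.57 st [-117.   -51.4] [0.06 0.32 0.06] tw 0.001
now [511.  -17.9  28.6] [-3.139 -0.007  1.724] q [-0.04  0.47  2.02  0.01  0.66 -1.77] st [-120.3  -52. ] open 0.0 F [-5.6 -2.   4.4] t 12.32
shift cm [19.2   5.23  0.18] len 19.9 twist 0.0011019645375003329
```

View pics/s10.png

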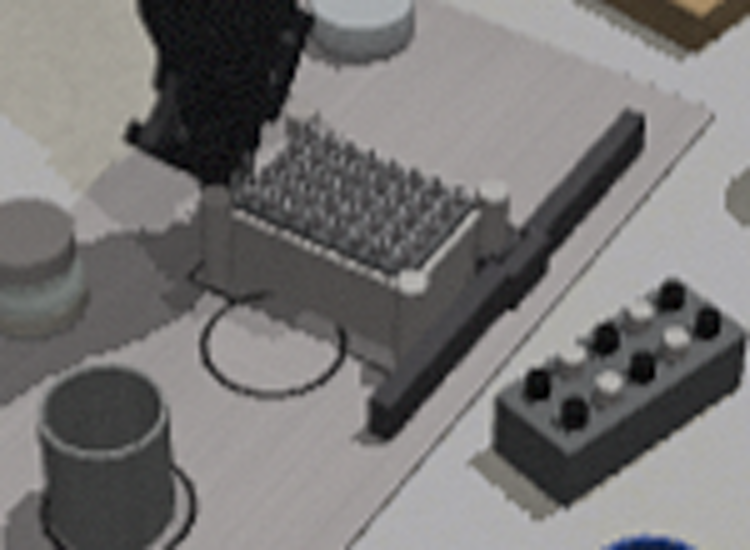

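View pics/t10.png

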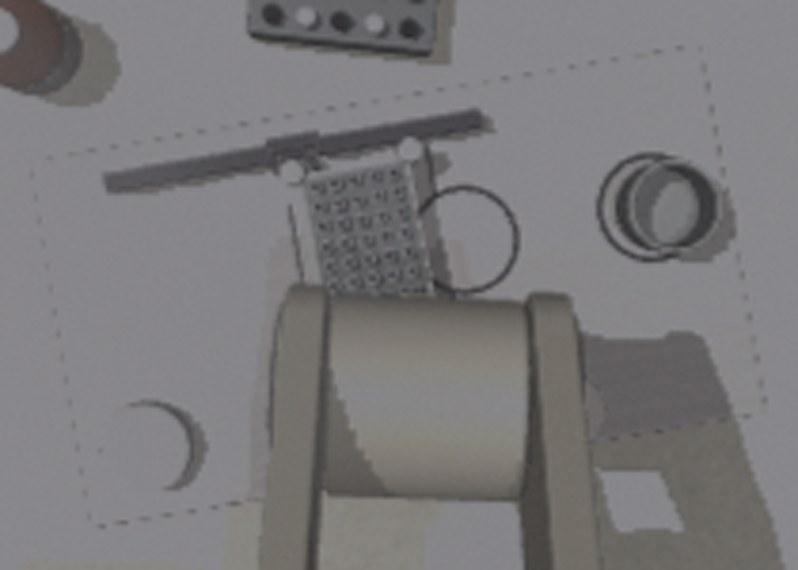

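```bash
python3 -c "
from h import *
P=w2s(np.array([onz('top',tc(c),60) for c in [(291,171),(411,148)]]),S); d=P[0]-P[1]; print(P,np.hypot(*d),np.arctan2(d[1],d[0])-np.pi/2)
v=lambda c:[230+(c[0]+.5)/5-.5,190+(c[1]+.5)/5-.5]
P=w2s(np.array([onz('scene',v(c),60) for c in [(493,189),(411,281)]]),S);d=P[0]-P[1]; print(P,np.hypot(*d),np.arctan2(d[1],d[0])-np.pi/2)
b=onz('top',tc((671,205)),75);print(w2s(b,S))
"
```

```text
[[  0.23790011   3.87281405]
 [  1.60959793 -72.72120469]] 76.60630040842766 0.017906766423552378
[[  1.45710873   2.62049371]
 [  2.44942404 -73.45314336]] 76.08010873948825 0.013043402009860872
[ -60.88234928 -223.98619176]
```

The second post is against the stop at x ≈ 2, the rack is square to about 0.015 rad, the notch post is about 3 mm from centre, and the beaker is about 1 mm off its mark. Backing straight off, then up.

>>> arm_command(
  plan=[
    {"translation":[0,-0.3,0],"twist":0,"gripper":0},
    {"translation":[0,-0.9,0],"twist":0,"gripper":0},
    {"translation":[0,-1.8,0],"twist":0,"gripper":0},
    {"translation":[0,-2.8,0],"twist":0,"gripper":0},
    {"translation":[0,-4,0],"twist":0,"gripper":0},
  ],
)

```text
clock: 12.83
eef_pos: [470.7, -24.2, 28.7]
tcp_rot: [-3.139, -0.007, 1.724]
contact_force: [0.0, -0.3, 0.1]
opening: -0.0
```

>>> arm_command(
  plan=[
    {"translation":[0,-1,-2],"twist":0,"gripper":0},
    {"translation":[0,-2,-5],"twist":0,"gripper":0},
    {"translation":[0,-3,-8],"twist":0,"gripper":0},
    {"translation":[0,-4,-12],"twist":0,"gripper":0},
    {"translation":[0,-5,-16],"twist":0,"gripper":0},
  ],
)

```text
clock: 13.25
eef_pos: [419.4, -32.9, 189.6]
tcp_rot: [-3.138, -0.007, 1.724]
contact_force: [1.2, 0.2, 0.7]
opening: 0.001
```

>>> arm_command(
  plan=[
    {"translation":[0,0,0],"twist":0,"gripper":0},
    {"translation":[0,0,0],"twist":0,"gripper":0},
    {"translation":[0,0,0],"twist":0,"gripper":0},
    {"translation":[0,0,0],"twist":0,"gripper":0},
    {"translation":[0,0,0],"twist":0,"gripper":0},
  ],
)

```text
clock: 13.67
eef_pos: [418.5, -32.8, 188.2]
tcp_rot: [-3.135, -0.008, 1.724]
contact_force: [-0.2, -0.5, -1.0]
opening: -0.001
```

```bash
python3 -c "
from h import *
from rig import grab_frame,sense
cv2.imwrite('pics/s11.png',cv2.resize(grab_frame('scene')[150:330,170:390],None,fx=3.6,fy=3.6,interpolation=cv2.INTER_CUBIC))
cv2.imwrite('pics/t11.png',cv2.resize(grab_frame('top')[190:340,215:425],None,fx=3.8,fy=3.8,interpolation=cv2.INTER_CUBIC))
s=sense();print(s['eef_pos'],s['contact_force'],s['clock'])
"
```

```text
[418.79079073 -32.82792955 188.40360501] [-0.20956021 -0.13232584  0.69121838] 13.7667
```

View pics/s11.png

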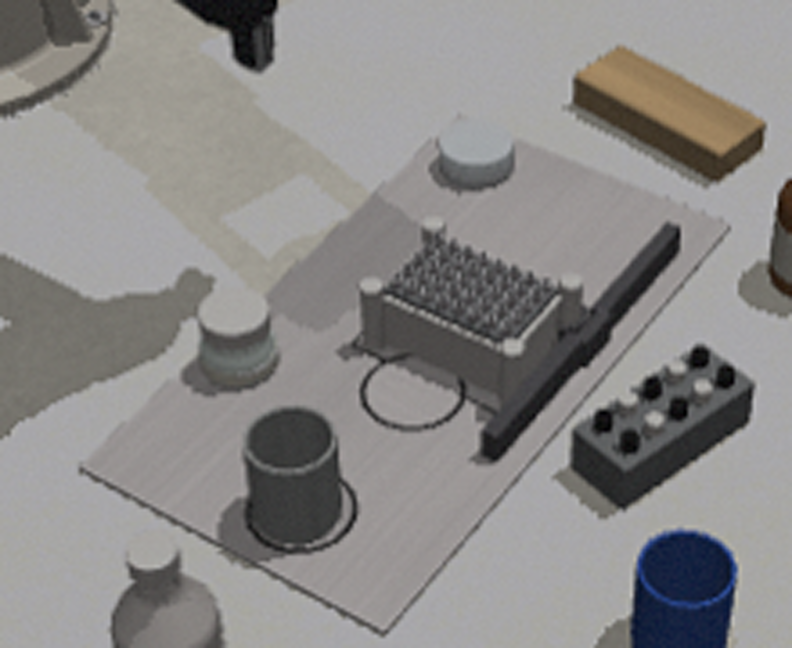

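View pics/t11.png

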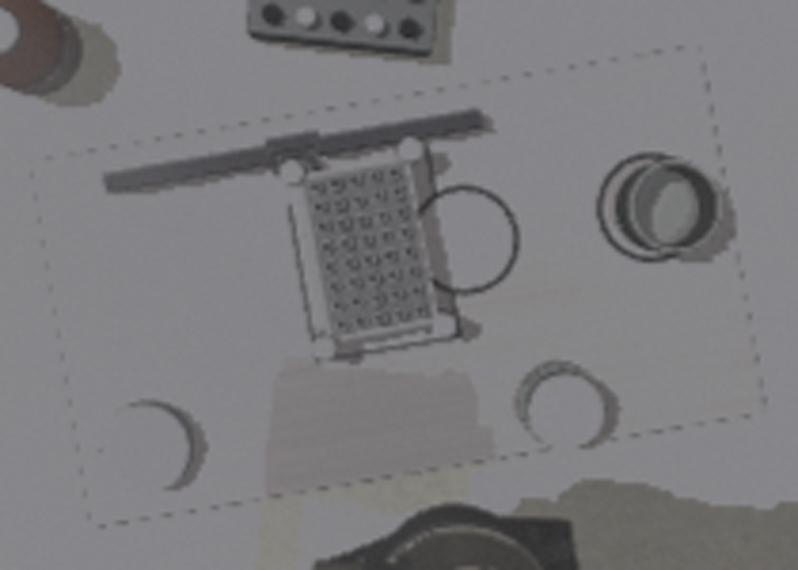

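```bash
python3 -c "
from h import *
Q=w2s(np.array([onz('top',tc(c),60) for c in [(291,171),(411,148),(322,348),(445,325)]]),S);print(Q)
v=lambda c:[170+(c[0]+.5)/3.6-.5,150+(c[1]+.5)/3.6-.5]
Q2=w2s(np.array([onz('scene',v(c),60) for c in [(571,283),(513,347),(433,226),(372,287)]]),S);print(Q2)
for q in (Q,Q2):
  # fit rack pose: local posts rel centre
  L=np.array([[38,-56],[-38,-56],[38,56],[-38,56]])
  r=least_squares(lambda p:(s2w(L,p)-q).ravel(),[-56,-38,1.5]); print('centre,ang err',r.x[:2],r.x[2]-np.pi/2,'post',s2w(L,r.x)[0])
b=onz('scene',v((292,441)),75);print('beaker',w2s(b,S),w2s(onz('top',tc((671,205)),75),S))
"
```

```text
[[   0.23790011    3.87281405]
 [   1.60959793  -72.72120469]
 [-112.17499246    3.45205044]
 [-111.00494122  -74.73254207]]
[[ 3.15114022e+00  5.35158006e-02]
 [ 3.52572272e+00 -7.36629991e+01]
 [-1.08138998e+02 -2.24722534e+00]
 [-1.07002454e+02 -7.68903735e+01]]
centre,ang err [-55.33310891 -35.03222056] 0.01259374814537062 post [0.1839005  3.66999728]
centre,ang err [-52.1161473  -38.18677052] 0.02031877121116543 post [3.10023304 0.94315845]
beaker [ -56.97019595 -229.17659213] [ -60.88234928 -223.98619176]
```

```bash
python3 -c "
from rig import job
print(job.sign_off())"
```

```text
the job is handed in; nothing more can be done
None
```

Both moves are done and the job was handed in at about 13.8 s of the 61 s allowed. No verdict is reported at hand-in.

**What I did**
- I gripped the steel beaker across its outside with 25 N and slid it along the plate to the free ring.
- I then pushed the rack's far short side round with the shut fingers, following an arc about the notch. The contact force was about 7 N when the second corner post met the stop. I backed straight off and rose clear.

**Last checks from the top and scene cameras**

| Check | Top camera | Scene camera | Limit |
|---|---|---|---|
| Beaker from far mark | 1.4 mm | 5.2 mm | 15 mm |
| Rack angle from square | 0.013 rad | 0.020 rad | 0.06 rad |
| Post from notch centre | 3.7 mm | 3.2 mm | 6 mm |

- **Disagreement:** the two cameras differ by about 4 to 7 mm in absolute position. The larger beaker and post offsets are therefore partly calibration error, and each view stays within the limits. The post readings also slightly exceed the 2.5 mm of play.
- **Other things:** in the last pictures the bystanders in view look unmoved, the rack is well clear of the beaker, and the gripper touches nothing.

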